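Shut and latch the parts chest

TASK

The steel parts chest on the bench has been left ajar. Close its lid gently, pressing it home without slamming it, then swing the latch handle round over the lid so that it climbs the cam of the keeper and drops right down into the notch; do not force the handle, let go of it, and leave the other things on the bench as they are.

Things in the scene. Friction and masses are not known exactly. Their poses are not given: they have to be found in the camera images.
- chest_top (a point): Steel parts chest, 240 deep x 340 wide x 118 mm high when shut, fixed to the bench. This point: middle of the chest, level with the shut lid's top face, 120 mm in front of the hinge line along its far top edge. x axis: level, from the front (latch side) to the back; y: to the chest's left; z up. The lid reaches 129 mm forward of here and 176 mm to either side.
- lid (a joint): Opening of the lid about the hinge line, rad: 0 = shut on its stop, up to 1.2. Flat 6 mm steel, 0.7 kg, on stiff friction hinges: it stays where left; 2 to 6 N at 160 mm from the hinge moves it. Front edge rises 2.5 mm per 0.01 rad.
- lid_pad (a point): A clear spot on the lid's top face on its left front part: 165 mm from the hinge line and 95 mm left of the middle, well away from the latch: a good place to press. It moves with the lid.
- pivot (a point): The latch spindle's upright axis, on a bracket about 30 mm in front of the chest's front wall, 25 mm in front of the lid's edge (give or take 3 mm). This point: on the axis at the underside of the handle bar when down, 14 mm above the shut lid's top. The base is screwed on by hand, turned by up to 0.06 rad.
- handle (a joint): Swing of the latch handle, rad, counter-clockwise from above. Near 0: parked along the chest's front, pointing to its right; growing: round over the lid, up the keeper's ramp and down into the notch, where a horn stops it dead. The keeper is adjusted by hand: the notch lies anywhere from 1.30 to 2.00, so feel for it. It takes about 1 N at the knob, 3 to 8 N on the ramp; over 15 N is forcing it.
- knob_mid (a point): Middle of the black knob upright on the handle's end: 23 mm diameter, 38 mm tall, 110 mm from the spindle. Bar (12 x 8 mm): 18 to 26 mm below this point. A spring pulls the handle down (9 to 15 N): parked or fully in the notch this point is 40 mm above the shut lid's top, on the ramp up to 49. Keeper: ramp and 24 mm high horn on the lid, 66 mm from the spindle. Push the knob or hold it loosely.
- oil_bottle: Bystander: white plastic bottle, 56 mm diameter, 150 mm tall, standing to the right of the chest; origin at its underside.
- carton: Bystander: small cardboard carton, 90 x 65 x 50 mm, standing to the left of the chest; origin at its underside.
- bearing: Bystander: bare steel ball-bearing ring, 62 mm outside diameter, 16 mm high, lying in front of the chest to the left of the latch; origin at its underside.
- grease_tin: Bystander: round tin, 72 mm diameter, 75 mm tall, on the open bench; origin at its underside.
- tape_roll: Bystander: roll of tape lying flat, 90 mm diameter, 24 mm high, on the open bench; origin at its underside.
- wrench: Bystander: steel spanner 170 mm long lying on the bench.
- screwdriver: Bystander: screwdriver 190 mm long lying on the bench.

How it is judged (in metres and radians):
On the way, in this order (a step that is already met when the one before it is completed fails the run):
1. the lid is shut, the handle still parked beside it (value of joint lid below 0.02 rad and value of joint handle below 0.6 rad), for 0.2 s.
2. the handle has ridden up on the keeper's cam with the lid shut (z of knob_mid in the frame of chest_top above 0.045 m and value of joint lid below 0.02 rad and value of joint handle above 0.7 rad).
At the end, for the whole second after the job is handed in: The lid is shut (within 0.012 rad, 3 mm at its front edge), and the latch handle has been swung about a quarter turn over it (more than 1.28 rad) and sits right down in the keeper's notch (knob within 2.5 mm of its lowest height), at rest and let go; the bystanders are where they were (value of joint handle above 1.28 rad and z of knob_mid in the frame of chest_top below 0.0425 m and value of joint lid below 0.012 rad and velocity of joint handle between -0.05 and 0.05 rad/s); the robot touches nothing.
It fails at once if the lid slammed (closing faster than 1.5 rad/s) (velocity of joint lid below -1.5 rad/s).
It fails at once if the handle forced (more than 25 N from the robot) (contact force between any of the fingers, the arm and handle above 25 N).
It fails at once if the lid leaned on (more than 40 N from the robot) (contact force between any of the fingers, the arm and lid above 40 N).
It fails at once if a bystander knocked away (moved more than 30 mm) (distance of any of oil_bottle, carton, bearing, grease_tin, tape_roll, wrench, screwdriver from where it was at the start of the episode above 0.03 m).
It also fails if it takes over 72 s, if anything falls off the work surface, if the arm or the gripper's body presses on something with over 40 N, if the wrist force passes 120 N, or if a joint passes its speed limit or range.

ROBOT

A 6-joint arm with a two-finger parallel gripper is mounted at the origin on the work surface. World frame = base frame: x ahead of the robot, y to its left, z up, the work surface at z = 0. Lengths are in mm, angles in degrees, forces in N, time in s.
With the tool pointing down it reaches from about 350 to 850 mm from the base axis. Payload 8.1 kg.
Tool frame: the origin (TCP) lies on the centre line of the jaws, within the pads' length; the fingertips stand 19 mm ahead of it and the grasp point (between the pads) is the TCP; z points along the fingers, y is the direction in which the jaws open and shut (so a half turn about z gives the same grasp; the last joint's range is limited). The gripper opens to 85 mm and grips with 20 to 120 N. Pads are 22 mm wide; open, the fingers measure 114 mm over their backs; the gripper's body (76 mm by 85 mm) begins 54 mm behind the grasp point. The pads swing forward as they close: fully open they stand 13 mm farther back than shut.
Start: joints at [71.024, 7.471, 85.268, -0, 87.261, -4.893], TCP at [145.977, 581.976, 250.292] pointing down, gripper open.
Joint ranges: [-169.43, 169.43], [-51.17, 129.36], [1.28, 143.12], [-76.62, 256.62], [0, 156.53], [-152.29, 152.29]. Speed limits (degrees/s): [136.94, 136.94, 159.86, 180, 180, 180].

INTERFACE

Orientations are given as [roll, pitch, yaw] about the fixed x, y, z axes, in that order (R = Rz(yaw) Ry(pitch) Rx(roll)).
In Python, from bench import r, viewer gives the robot as it stands.
- The arm moves only by the tool carry_out, never from a script. Its argument "commands" is a list that holds one entry, the list of rows, each a list of 7 numbers: the finger opening in mm, from 0 to 85.4, then the shift along the tool's x, y, z in mm, then the turn, a rotation vector about the tool's x, y, z in degrees. A call has 1 to 5 rows; each row is the pose to reach, as a shift and turn from the pose commanded when the call began, along the tool's axes at that moment; what a row does not reach only later rows make up. A row lasts 1/8 s, in which the tool goes at most 62.5 mm and 10.7 degrees, less where a joint would pass 70% of its speed; a pose out of reach is approached as far as the arm can. A call with a gripper value outside its range is refused whole. The fingers move at their own pace and stop on an object; "grip_force" is the grip in N (left out, the last holds). Time passes only in rows, so rows that repeat a pose let the fingers close. It gives the time, the measured TCP pose, the force and the opening at its end, in the units of the state.
- r.sense(): the state, without advancing time (a new reading comes with each control period).
- viewer.snapshot(name): name is "scene" or "top"; returns the picture (400x640x3 uint8, red, green, blue); there is no depth.
- viewer.calibration(name): a dict with "camera_matrix" (3x3 intrinsics, pixels), "k1" (the pictures are not rectified: a ray, as slopes to the right and down, at radius r is drawn at 1 + k1 r^2 times it, then the intrinsics apply), "rvec" (rotation vector, rad) and "tvec" (3), from world to camera coordinates, as OpenCV has them. Camera axes: x right, y down, z forward; pixel columns grow to the right and rows downward; lengths in mm; the calibration is good to about 2 mm. A picture is of the moment at which its call begins. calibration takes no time and is no camera call.
- r.hand_in(): hands the job in, once; it reports no verdict.
The state is a dict: "time": time; "joint_pos": joint angles; "qd": joint speeds; "joint_efforts": joint torques, N m; "tool_pos": TCP position; "tcp_rot": TCP orientation; "ft_force": force on the tool from outside, world axes, zero at the start; "wrist_torque": the same for the moment, N m; "finger_gap": finger opening in mm.
Only numpy, scipy, OpenCV 4.12 (cv2) and the standard library are available. Lean on these libraries where they do the work, as an engineer would, in place of code of your own. Each camera call takes 0.05 s, during which the arm holds its last target. There are 200 camera calls.

## Working session

There is one attempt and no reset: what is moved stays moved. The work goes in short steps, Python scripts to look and compute and a tool call to move; the robot and the scene stay as the last step left them, time stands still between calls to the robot, and variables do not carry over. Pictures are saved under pics/ and viewed, about 8 in all and at most 12, crops included, and the job is handed in when it is done.

Besides the shell and the picture viewer there is one more tool, called after "Emit:" as name(argument=value, ...) on one line, values as JSON. carry_out: Moves the arm, as the interface text tells. Its arguments: {"type":"object","properties":{"commands":{"type":"array","items":{"type":"array","items":{"type":"array","items":{"type":"number"}}}},"grip_force":{"type":"number"}},"required":["commands"]}

```bash
mkdir -p pics; ls
cat > h.py <<'E'
import numpy as np, cv2
from bench import r, viewer
def cal(n):
    c=viewer.calibration(n); R=cv2.Rodrigues(np.array(c["rvec"],float))[0]
    return np.array(c["camera_matrix"],float),float(c["k1"]),R,np.array(c["tvec"],float).ravel()
def ray(n,u,v):
    K,k,R,t=cal(n)
    d=cv2.undistortPoints(np.array([[[u,v]]],float),K,np.array([k,0,0,0.]))[0,0]
    return -R.T@t, R.T@np.array([d[0],d[1],1.])
def onz(n,u,v,z):
    o,d=ray(n,u,v); return o+d*(z-o[2])/d[2]
def tri(a,b):
    (o,d),(p,e)=ray(*a),ray(*b)
    s=np.linalg.lstsq(np.c_[d,-e],p-o,rcond=None)[0]
    A=o+d*s[0];B=p+e*s[1]; return (A+B)/2,np.linalg.norm(A-B)
def proj(n,P):
    K,k,R,t=cal(n)
    return cv2.projectPoints(np.array(P,float).reshape(-1,1,3),cv2.Rodrigues(R)[0],t,K,np.array([k,0,0,0.]))[0].reshape(-1,2)
def snap(n,f):
    im=viewer.snapshot(n); cv2.imwrite(f"pics/{f}.png",cv2.cvtColor(im,cv2.COLOR_RGB2BGR)); return im
E
python3 - <<'E'
from h import *
for n in("scene","top"): snap(n,n+"0"); print(n,-cal(n)[2].T@cal(n)[3])
print(r.sense())
E
```

```text
pics
scene [1261.22175509  414.22368967 1154.12238553]
top [ 266.00401807  -13.22582628 1396.05356573]
{'time': 0.1, 'joint_pos': array([ 7.10225882e+01,  7.51087178e+00,  8.53227981e+01, -1.90275237e-03,
        8.72616824e+01, -4.89268466e+00]), 'qd': array([ 0.12209554, -0.01645972, -0.12940546, -0.04073096,  0.00561234,
        0.06634377]), 'joint_efforts': array([ 1.74145367e-03, -5.70949709e+01, -5.01946914e+01, -4.54207816e-05,
        8.07160861e-03, -1.03050684e-05]), 'tool_pos': array([145.84892301, 581.52766704, 249.3506747 ]), 'tcp_rot': array([-1.79904833e+02, -6.23906422e-03,  1.65915360e+02]), 'ft_force': array([0.223595  , 1.21086319, 0.38792773]), 'wrist_torque': array([0.00680626, 0.00015012, 0.02403572]), 'finger_gap': 85.72534876464027}
```

View pics/scene0.png

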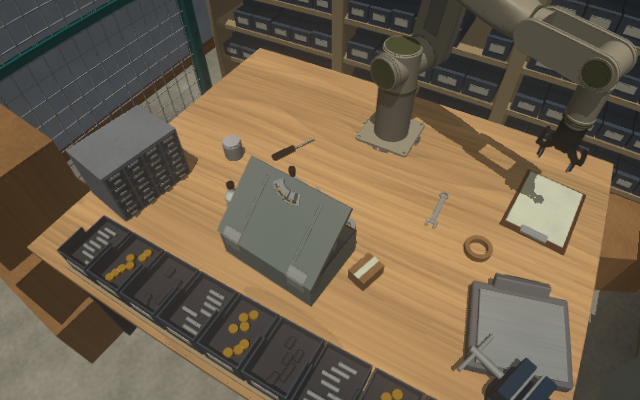

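View pics/top0.png

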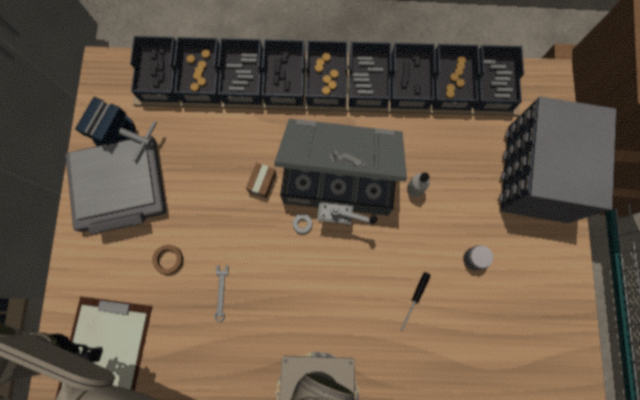

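The scene view shows the chest ajar with its lid's back face toward the camera. In the top view the robot is at the bottom, the latch bracket is near (335,213), the knob near (373,219), the bearing at (303,224), the bottle at (420,183) and the carton at (261,180). I'll zoom in next.

Run:
```python
from h import *
a=cv2.imread("pics/top0.png")[110:250,240:440]; b=cv2.imread("pics/scene0.png")[150:310,205:400]
cv2.imwrite("pics/topc.png",cv2.resize(a,None,fx=4,fy=4,interpolation=cv2.INTER_CUBIC))
cv2.imwrite("pics/scenec.png",cv2.resize(b,None,fx=3.5,fy=3.5,interpolation=cv2.INTER_CUBIC))
```

```text
(no output)
```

View pics/topc.png

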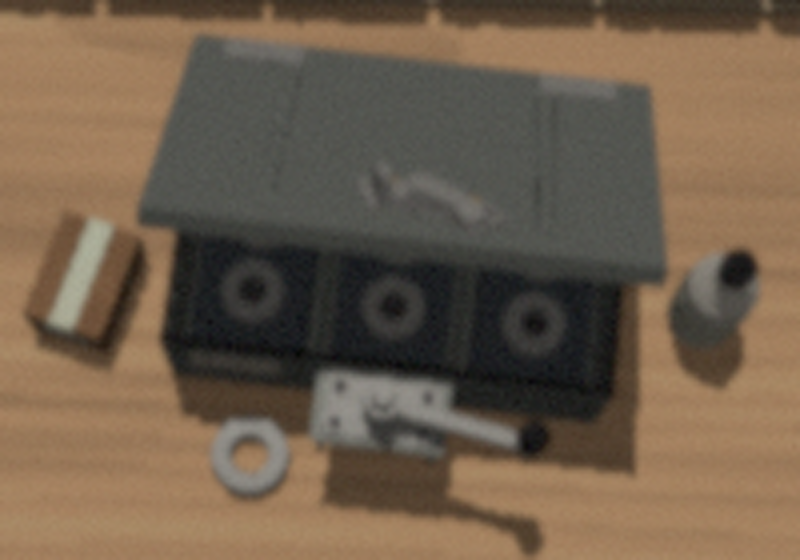

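View pics/scenec.png

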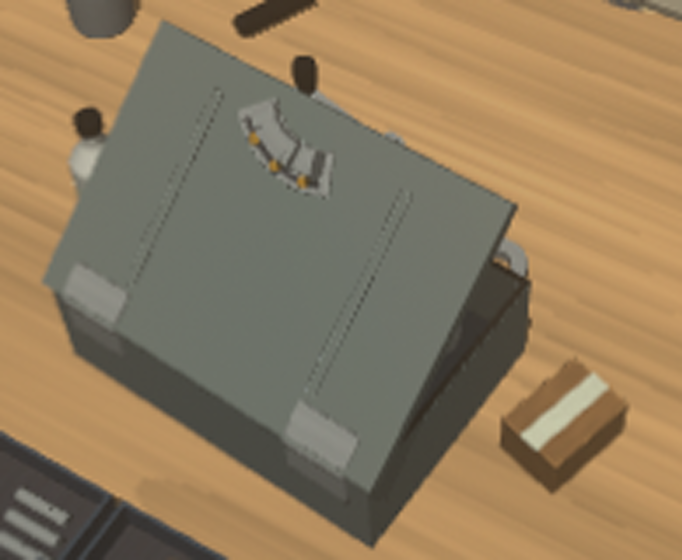

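The lid corners, knob and spindle are all readable. In the top picture the lid corners are FL (275,165), FR (405.8,179.5), BL (288.8,119.5) and BR (402.5,132.5), with the knob at (373.5,219) and the spindle at (335.5,211). In the scene picture they are FL (352.7,208.6), FR (251.6,155.7), BL (311.3,290) and BR (217.9,232.3), with the knob at (292,171).

Run:
```python
from h import *
np.set_printoptions(precision=1,suppress=True)
T=dict(FL=(275,165),FR=(405.8,179.5),BL=(288.8,119.5),BR=(402.5,132.5),knob=(373.5,219.2))
S=dict(FL=(352.7,208.6),FR=(251.6,155.7),BL=(311.3,290),BR=(217.9,232.3),knob=(292.1,171.1))
P={}
for k in T: P[k],e=tri(("top",*T[k]),("scene",*S[k])); print(k,P[k],e)
yl=P["BL"]-P["BR"]+P["FL"]-P["FR"]; yaw=np.arctan2(-yl[0],yl[1]); X=np.array([np.cos(yaw),np.sin(yaw),0]);Y=np.array([-X[1],X[0],0])
H=(P["BL"]+P["BR"])/2; F=(P["FL"]+P["FR"])/2
d=F-H; print("yaw",np.degrees(yaw),"H",H,"F",F,"len",np.linalg.norm(d),"open",np.arctan2(d[2],-d@X))
piv=onz("top",335.5,210.8,140); print("spindle@140",piv)
for z in(156,160): print("knob on z",onz("top",373.5,219.2,z))
h=H.copy();h[2]=118; c=h-120*X; 
for n,q in (("piv",piv),("knob",P["knob"])): print(n,(q-c)@X,(q-c)@Y,q[2]-118)
print("chest_top",c)
# bystanders
print("bearing",onz("top",302.5,223.5,16),"bottle cap",onz("top",424.5,177,150),"carton",onz("top",261,179,50))
# front bottom edges of chest in top: at z=112 rim
for u,v in((165,340),(612,392)): print("rim front",onz("top",240+u/4,110+v/4,110))
print(r.sense()["ft_force"])
```

```text
FL [621.5 129.2 264.1] 4.340408705358547
FR [ 591.6 -221.   267.9] 1.0891891325658944
BL [817.8 112.2 112.7] 2.4042663265094717
BR [ 788.  -239.4  103.4] 6.084120515549203
knob [ 502.5 -146.   157.2] 4.076455055979219
yaw -4.858593627885454 H [802.9 -63.6 108.1] F [606.5 -45.9 266. ] len 252.58804668632203 open 0.6754501295719243
spindle@140 [528.2 -39.7 140. ]
knob on z [ 503.7 -147.9  156. ]
knob on z [ 502.9 -147.5  160. ]
piv -155.68425149940856 0.609066705033122 22.0
knob -172.31055513974476 -107.48661124191221 39.168180454183926
chest_top [683.3 -53.4 118. ]
bearing [510.1  60.9  16. ] bottle cap [ 634.5 -296.8  150. ] carton [642.4 195.4  50. ]
rim front [577.9 122.7 110. ]
rim front [ 548.  -210.6  110. ]
[0.2 1.2 0.4]
```

Emit:
carry_out(commands=[[[0,-50,-30,-50,0,0,0],[0,-100,-60,-100,0,0,0],[0,-150,-91,-100,0,0,0],[0,-200,-121,-100,0,0,0],[0,-250,-151,-100,0,0,0]]], grip_force=20)

```text
time: 0.72
tool_pos: [344.7, 381.3, 350.5]
tcp_rot: [180.0, 0.0, 165.9]
ft_force: [0.7, 0.5, -0.1]
finger_gap: 0.1
```

Emit:
carry_out(commands=[[[0,-50,-30,0,0,0,0],[0,-100,-60,0,0,0,0],[0,-150,-91,0,0,0,0],[0,-200,-121,0,0,0,0],[0,-250,-151,0,0,0,0]]])

```text
time: 1.35
tool_pos: [550.4, 173.8, 349.7]
tcp_rot: [-180.0, -0.0, 165.9]
ft_force: [0.3, 0.5, 1.1]
finger_gap: -0.2
```

Emit:
carry_out(commands=[[[0,-45,-32,0,0,0,10],[0,-90,-64,0,0,0,20],[0,-131,-94,0,0,0,30],[0,-131,-94,0,0,0,40],[0,-131,-94,0,0,0,50]]])

```text
time: 1.98
tool_pos: [653.8, 51.4, 348.8]
tcp_rot: [-179.9, -0.1, 115.5]
ft_force: [0.1, 1.2, -0.2]
finger_gap: 0.0
```

Emit:
carry_out(commands=[[[0,0,0,20,0,0,10],[0,0,0,40,0,0,20],[0,0,0,60,0,0,31],[0,0,0,75,0,0,31],[0,0,0,80,0,0,31]]])

```text
time: 2.6
tool_pos: [653.2, 52.4, 268.9]
tcp_rot: [-179.9, 0.0, 85.2]
ft_force: [0.2, -0.3, 3.0]
finger_gap: -0.1
```

Emit:
carry_out(commands=[[[0,0,0,6,0,0,0],[0,0,0,14,0,0,0],[0,0,0,22,0,0,0],[0,0,0,30,0,0,0],[0,0,0,38,0,0,0]]])

```text
time: 3.22
tool_pos: [653.5, 52.4, 231.5]
tcp_rot: [-180.0, 0.0, 84.9]
ft_force: [-1.2, -0.1, 1.9]
finger_gap: -0.1
```

Emit:
carry_out(commands=[[[0,0,0,8,0,0,0],[0,0,0,16,0,0,0],[0,0,0,24,0,0,0],[0,0,0,32,0,0,0],[0,0,0,38,0,0,0]]])

```text
time: 3.85
tool_pos: [653.4, 52.4, 193.4]
tcp_rot: [-180.0, 0.0, 84.9]
ft_force: [-1.0, 1.1, 1.7]
finger_gap: 0.2
```

Emit:
carry_out(commands=[[[0,0,0,8,0,0,0],[0,0,0,16,0,0,0],[0,0,0,24,0,0,0],[0,0,0,32,0,0,0],[0,0,0,38,0,0,0]]])

```text
time: 4.47
tool_pos: [653.4, 52.4, 155.3]
tcp_rot: [-180.0, 0.0, 84.9]
ft_force: [-1.8, 0.2, 1.0]
finger_gap: -0.2
```

Emit:
carry_out(commands=[[[0,0,0,3,0,0,0],[0,0,0,6,0,0,0],[0,0,0,9,0,0,0],[0,0,0,11,0,0,0],[0,0,0,13,0,0,0]]])

```text
time: 5.1
tool_pos: [653.6, 52.4, 143.1]
tcp_rot: [180.0, -0.0, 84.9]
ft_force: [-0.5, 0.7, 2.0]
finger_gap: 0.4
```

Emit:
carry_out(commands=[[[0,0,0,1,0,0,0],[0,0,0,2,0,0,0],[0,0,0,3,0,0,0],[0,0,0,4,0,0,0]]])

```text
time: 5.6
tool_pos: [653.6, 52.4, 139.1]
tcp_rot: [180.0, 0.0, 84.9]
ft_force: [-1.0, 1.0, 1.3]
finger_gap: -0.1
```

Run:
```python
from h import *
snap("top","top1");a=snap("scene","scene1")
a=cv2.imread("pics/top1.png")[100:250,240:440]; b=cv2.imread("pics/scene1.png")[150:310,190:390]
cv2.imwrite("pics/c1.png",cv2.resize(np.vstack([a,b[:150]]),None,fx=2,fy=2,interpolation=cv2.INTER_CUBIC))
print(r.sense()["ft_force"])
```

```text
[ 1.21975216 -0.6757654  -0.29219092]
```

View pics/c1.png

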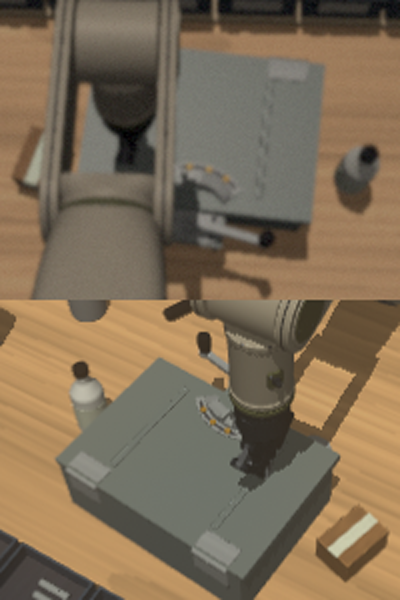

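The lid has come down nearly flat under the fingers, and the handle is still parked with its knob at about (372,219) in the top view. Now I'll press it home in small steps until the force rises.

Emit:
carry_out(commands=[[[0,0,0,0.5,0,0,0],[0,0,0,1,0,0,0],[0,0,0,1.5,0,0,0],[0,0,0,2,0,0,0],[0,0,0,2,0,0,0]]])

```text
time: 6.32
tool_pos: [653.6, 52.4, 137.1]
tcp_rot: [180.0, 0.0, 84.9]
ft_force: [-0.9, -0.9, -0.3]
finger_gap: -0.1
```

Emit:
carry_out(commands=[[[0,0,0,0.5,0,0,0],[0,0,0,1,0,0,0],[0,0,0,1.5,0,0,0],[0,0,0,2,0,0,0],[0,0,0,2,0,0,0]]])

```text
time: 6.95
tool_pos: [653.7, 52.4, 137.0]
tcp_rot: [180.0, 0.0, 84.9]
ft_force: [-7.9, -0.0, 13.2]
finger_gap: 0.4
```

Emit:
carry_out(commands=[[[0,0,0,-2,0,0,0],[0,0,0,-10,0,0,0],[0,0,0,-35,0,0,0],[30,0,0,-70,0,0,0],[55,0,0,-90,0,0,0]]])

```text
time: 7.58
tool_pos: [654.5, 52.4, 227.6]
tcp_rot: [179.8, -0.0, 84.9]
ft_force: [0.8, 0.3, -0.4]
finger_gap: 35.5
```

Emit:
carry_out(commands=[[[55,-48,-30,0,0,0,2],[55,-96,-60,0,0,0,4],[55,-144,-90,0,0,0,6],[55,-192,-120,0,0,0,8],[55,-212,-132,0,0,0,8]]])

```text
time: 8.2
tool_pos: [501.6, -149.1, 225.0]
tcp_rot: [-180.0, 0.0, 76.8]
ft_force: [0.7, 0.1, -0.0]
finger_gap: 55.3
```

Emit:
carry_out(commands=[[[55,0,0,0,0,0,0],[55,0,0,0,0,0,0]]])

```text
time: 8.45
tool_pos: [503.7, -146.7, 225.2]
tcp_rot: [180.0, -0.0, 76.9]
ft_force: [-0.8, 0.8, 0.2]
finger_gap: 55.1
```

Run:
```python
from h import *
np.set_printoptions(precision=2,suppress=True)
snap("top","top2");snap("scene","scene2")
a=cv2.imread("pics/top2.png")[100:250,240:440]; b=cv2.imread("pics/scene2.png")[130:280,190:390]
cv2.imwrite("pics/c2.png",cv2.resize(np.hstack([a,b]),None,fx=2,fy=2,interpolation=cv2.INTER_CUBIC))
s=r.sense();print(s["tool_pos"],s["tcp_rot"],s["ft_force"],s["finger_gap"])
# tool shift table, co-rotating arc about pivot at tool x=+110 in steps
for d in (2,4,5,6,8,10,12,15,16,20,24,30,32,40):
    p=np.radians(d); print(d,110-110*np.cos(p),110*np.sin(p))
for n in("top","scene"): print(proj(n,[[528.2,-39.7,140],[503,-147,158]]))
```

```text
[ 503.86 -146.25  225.07] [-180.     -0.02   76.98] [ 0.55  0.2  -0.53] 54.59449983763344
2 0.06700902789945928 3.8389446372751066
4 0.26795447141934403 7.6732121118537835
5 0.41858320990799314 9.587131702242399
6 0.6025915094899403 11.498130959441882
8 1.070512438427258 15.309041105607198
10 1.6711471686571144 19.101299543362337
12 2.4037639192813742 22.870285989953526
15 3.7481591082024863 28.470094961277283
16 4.261213446784922 30.320109139869906
20 6.633811713550074 37.62221576582356
24 9.509999659313905 44.741030738338026
30 14.737205583711741 54.99999999999999
32 16.71470942279315 58.29111906565254
40 25.73511125691242 70.70663706551932
[[335.52 210.81]
 [373.25 219.29]]
[[315.96 191.9 ]
 [291.11 170.8 ]]
```

View pics/c2.png

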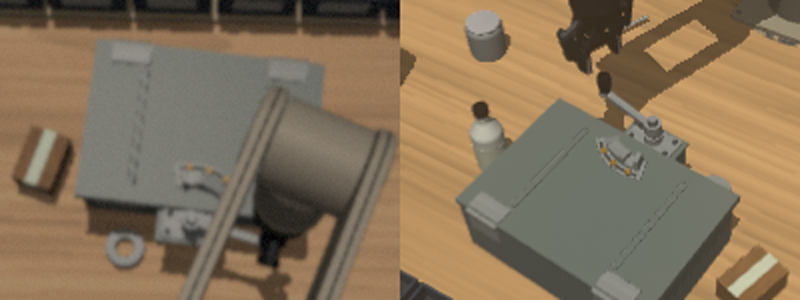

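The lid looks shut, the handle is parked, and the open jaws are above the knob. I'll lower them around it.

Emit:
carry_out(commands=[[[55,0,0,12,0,0,0],[55,0,0,24,0,0,0],[55,0,0,36,0,0,0],[55,0,0,48,0,0,0],[55,0,0,59,0,0,0]]])

```text
time: 9.18
tool_pos: [503.1, -147.0, 165.0]
tcp_rot: [-180.0, -0.0, 76.9]
ft_force: [0.3, 0.2, 0.6]
finger_gap: 55.1
```

Emit:
carry_out(commands=[[[45,0,2,0,0,0,0],[40,0,4,0,0,0,0],[40,0,6,0,0,0,0],[40,0,8,0,0,0,0],[40,0,8,0,0,0,0]]])

```text
time: 9.8
tool_pos: [511.4, -149.0, 166.4]
tcp_rot: [180.0, 0.0, 76.9]
ft_force: [-0.9, 0.4, 0.4]
finger_gap: 40.1
```

Emit:
carry_out(commands=[[[40,0.1,3.8,0,0,0,-2],[40,0.3,7.7,0,0,0,-4],[40,0.6,11.5,0,0,0,-6],[40,1.1,15.3,0,0,0,-8],[40,1.7,19.1,0,0,0,-10]]])

```text
time: 10.42
tool_pos: [530.4, -151.6, 166.1]
tcp_rot: [-180.0, -0.0, 87.1]
ft_force: [-0.7, 1.4, -0.3]
finger_gap: 39.8
```

Emit:
carry_out(commands=[[[40,0.1,3.8,0,0,0,-2],[40,0.6,11.5,0,0,0,-6],[40,1.7,19.1,0,0,0,-10],[40,3.3,26.6,0,0,0,-14],[40,5.4,34,0,0,0,-18]]])

```text
time: 11.05
tool_pos: [564.7, -148.0, 166.1]
tcp_rot: [-180.0, -0.0, 105.1]
ft_force: [-0.2, -0.7, 0.1]
finger_gap: 39.9
```

Emit:
carry_out(commands=[[[40,0.1,3.8,0,0,0,-2],[40,0.6,11.5,0,0,0,-6],[40,1.7,19.1,0,0,0,-10],[40,2.4,22.9,0,0,0,-12],[40,2.4,22.9,0,0,0,-12]]])

```text
time: 11.68
tool_pos: [586.0, -139.7, 166.2]
tcp_rot: [180.0, 0.0, 116.9]
ft_force: [-0.2, 0.3, 0.8]
finger_gap: 39.9
```

Emit:
carry_out(commands=[[[40,0.1,3.8,0,0,0,-2],[40,0.3,7.7,0,0,0,-4],[40,0.6,11.5,0,0,0,-6],[40,1.1,15.3,0,0,0,-8],[40,1.1,15.3,0,0,0,-8]]])

```text
time: 12.3
tool_pos: [599.3, -131.6, 166.2]
tcp_rot: [180.0, 0.0, 125.0]
ft_force: [0.8, -0.7, 0.3]
finger_gap: 40.0
```

Run:
```python
from h import *
snap("scene","scene3")
b=cv2.imread("pics/scene3.png")[120:270,190:390]
cv2.imwrite("pics/c3.png",cv2.resize(b,None,fx=3,fy=3,interpolation=cv2.INTER_CUBIC))
s=r.sense();print(s["tool_pos"],s["tcp_rot"],s["ft_force"],s["finger_gap"])
```

```text
[ 599.22044393 -131.76222219  166.18543478] [1.79991245e+02 9.12635710e-03 1.24925079e+02] [-0.52901718 -0.19992091  0.61323676] 40.234807846295844
```

View pics/c3.png

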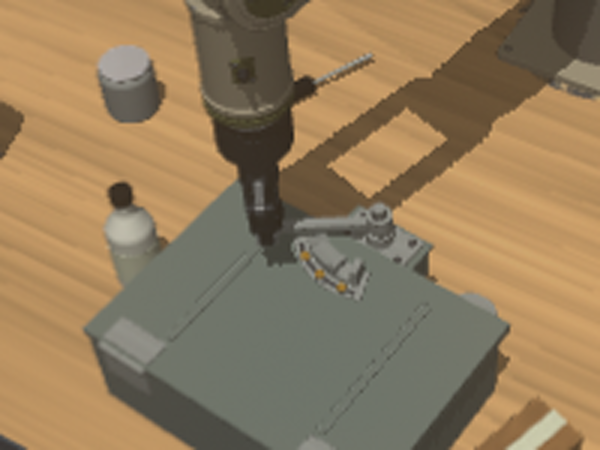

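The handle follows. Its bar is at the start of the keeper's ramp, with the keeper spanning roughly crop (300,240) to (360,285).

Run:
```python
from h import *
for u,v in((300,245),(340,265),(352,265),(362,270),(355,298)):
    p=onz("scene",190+u/3,120+v/3,130); d=p-[528.2,-39.7,130]; print((u,v),p,np.hypot(*d[:2]),np.radians(np.degrees(np.arctan2(d[1],d[0]))+94.86))
```

```text
(300, 245) [595.09881122 -94.93536613 130.        ] 86.75480744216925 0.9654294228180861
(340, 265) [597.37883766 -44.73875325 130.        ] 69.36209781954697 1.5829110958350565
(352, 265) [591.35592109 -33.96165192 130.        ] 63.416078460896586 1.7462305440155534
(362, 270) [591.93885259 -21.661531   130.        ] 66.24218967789629 1.9314131867862918
(355, 298) [626.10481698  -9.58795599 130.        ] 102.43089564297802 1.9540014824540282
```

Emit:
carry_out(commands=[[[40,0,1.9,0,0,0,-1],[40,0.1,3.8,0,0,0,-2],[40,0.2,5.8,0,0,0,-3],[40,0.3,7.7,0,0,0,-4],[40,0.4,9.6,0,0,0,-5]]])

```text
time: 12.98
tool_pos: [606.8, -125.9, 166.1]
tcp_rot: [180.0, -0.0, 130.0]
ft_force: [-1.3, -1.0, -0.5]
finger_gap: 40.2
```

Emit:
carry_out(commands=[[[40,0,1.9,0,0,0,-1],[40,0.1,3.8,0,0,0,-2],[40,0.2,5.8,0,0,0,-3],[40,0.3,7.7,0,0,0,-4],[40,0.4,9.6,0,0,0,-5]]])

```text
time: 13.6
tool_pos: [613.6, -119.7, 166.2]
tcp_rot: [-180.0, -0.0, 135.0]
ft_force: [-3.2, -2.2, 1.4]
finger_gap: 40.0
```

Emit:
carry_out(commands=[[[40,0,1.9,0,0,0,-1],[40,0.1,3.8,0,0,0,-2],[40,0.2,5.8,0,0,0,-3],[40,0.3,7.7,0,0,0,-4],[40,0.4,9.6,0,0,0,-5]]])

```text
time: 14.22
tool_pos: [619.6, -113.4, 166.3]
tcp_rot: [-179.9, -0.0, 140.0]
ft_force: [-9.3, -6.8, 4.9]
finger_gap: 39.9
```

Emit:
carry_out(commands=[[[40,0,1.9,0,0,0,-1],[40,0.1,3.8,0,0,0,-2],[40,0.2,5.8,0,0,0,-3],[40,0.3,7.7,0,0,0,-4],[40,0.4,9.6,0,0,0,-5]]])

```text
time: 14.85
tool_pos: [626.2, -105.7, 166.6]
tcp_rot: [-179.9, 0.1, 145.0]
ft_force: [-5.4, -5.8, 4.3]
finger_gap: 39.9
```

Emit:
carry_out(commands=[[[40,0,1.9,0,0,0,-1],[40,0.1,3.8,0,0,0,-2],[40,0.2,5.8,0,0,0,-3],[40,0.3,7.7,0,0,0,-4],[40,0.4,9.6,0,0,0,-5]]])

```text
time: 15.48
tool_pos: [631.5, -97.5, 166.6]
tcp_rot: [-180.0, 0.1, 150.0]
ft_force: [-3.5, -5.5, 4.1]
finger_gap: 39.9
```

Emit:
carry_out(commands=[[[40,0,1.9,0,0,0,-1],[40,0.1,3.8,0,0,0,-2],[40,0.2,5.8,0,0,0,-3],[40,0.3,7.7,0,0,0,-4],[40,0.4,9.6,0,0,0,-5]]])

```text
time: 16.1
tool_pos: [636.1, -89.0, 166.6]
tcp_rot: [-179.9, 0.1, 155.0]
ft_force: [-2.3, -4.1, 3.1]
finger_gap: 40.2
```

Emit:
carry_out(commands=[[[40,0,1.9,0,0,0,-1],[40,0.1,3.8,0,0,0,-2],[40,0.2,5.8,0,0,0,-3],[40,0.3,7.7,0,0,0,-4],[40,0.4,9.6,0,0,0,-5]]])

```text
time: 16.73
tool_pos: [639.9, -80.3, 166.8]
tcp_rot: [-179.9, 0.1, 160.0]
ft_force: [-2.5, -5.0, 1.3]
finger_gap: 40.0
```

Emit:
carry_out(commands=[[[40,0,1,0,0,0,-0.5],[40,0,1.9,0,0,0,-1],[40,0,2.9,0,0,0,-1.5],[40,0.1,3.8,0,0,0,-2],[40,0.1,4.8,0,0,0,-2.5]]])

```text
time: 17.35
tool_pos: [641.6, -75.7, 166.8]
tcp_rot: [-179.9, 0.1, 162.4]
ft_force: [-1.9, -4.5, 3.4]
finger_gap: 40.3
```

Emit:
carry_out(commands=[[[40,0,1,0,0,0,-0.5],[40,0,1.9,0,0,0,-1],[40,0,2.4,0,0,0,-1.25]]])

```text
time: 17.73
tool_pos: [642.4, -73.2, 166.7]
tcp_rot: [-180.0, 0.1, 163.7]
ft_force: [-2.2, -5.2, 2.5]
finger_gap: 40.5
```

Emit:
carry_out(commands=[[[40,0,1,0,0,0,-0.5],[40,0,1.9,0,0,0,-1],[40,0,2.4,0,0,0,-1.25]]])

```text
time: 18.1
tool_pos: [643.0, -71.1, 166.8]
tcp_rot: [-179.9, 0.1, 164.9]
ft_force: [-1.2, -5.0, 4.0]
finger_gap: 39.8
```

Emit:
carry_out(commands=[[[40,2,0,0,0,0,0],[40,4,0,0,0,0,0],[40,6,0,0,0,0,0],[40,8,0,0,0,0,0]]])

```text
time: 18.6
tool_pos: [635.4, -69.0, 166.4]
tcp_rot: [-180.0, 0.1, 164.9]
ft_force: [-0.2, -5.6, 1.0]
finger_gap: 39.9
```

Emit:
carry_out(commands=[[[40,0,1,0,0,0,-0.5],[40,0,1.9,0,0,0,-1],[40,0,2.4,0,0,0,-1.25]]])

```text
time: 18.98
tool_pos: [636.0, -66.6, 166.5]
tcp_rot: [-180.0, 0.1, 166.2]
ft_force: [-0.8, -6.1, 1.7]
finger_gap: 40.1
```

Emit:
carry_out(commands=[[[40,0,1,0,0,0,-0.5],[40,0,1.9,0,0,0,-1],[40,0,2.9,0,0,0,-1.5]]])

```text
time: 19.35
tool_pos: [636.6, -64.1, 166.6]
tcp_rot: [-179.9, 0.1, 167.7]
ft_force: [-1.6, -6.1, 2.1]
finger_gap: 39.9
```

Emit:
carry_out(commands=[[[40,0,1,0,0,0,-0.5],[40,0,1.9,0,0,0,-1],[40,0,2.9,0,0,0,-1.5]]])

```text
time: 19.73
tool_pos: [637.3, -61.3, 166.8]
tcp_rot: [-179.9, 0.1, 169.2]
ft_force: [-2.2, -7.8, 2.9]
finger_gap: 39.8
```

Emit:
carry_out(commands=[[[40,0,1,0,0,0,-0.5],[40,0,1.9,0,0,0,-1],[40,0,2.9,0,0,0,-1.5]]])

```text
time: 20.1
tool_pos: [637.9, -58.5, 166.9]
tcp_rot: [-179.9, 0.1, 170.7]
ft_force: [-2.0, -6.9, 3.4]
finger_gap: 40.1
```

Emit:
carry_out(commands=[[[40,0,1,0,0,0,-0.5],[40,0,1.9,0,0,0,-1],[40,0,2.9,0,0,0,-1.5]]])

```text
time: 20.48
tool_pos: [638.3, -55.7, 167.0]
tcp_rot: [-179.9, 0.1, 172.2]
ft_force: [-3.1, -7.7, 4.2]
finger_gap: 40.4
```

Emit:
carry_out(commands=[[[40,0,1,0,0,0,-0.5],[40,0,1.9,0,0,0,-1],[40,0,2.9,0,0,0,-1.5]]])

```text
time: 20.85
tool_pos: [638.8, -52.9, 167.1]
tcp_rot: [-179.9, 0.1, 173.7]
ft_force: [-1.8, -6.1, 3.4]
finger_gap: 40.0
```

Emit:
carry_out(commands=[[[40,0,1,0,0,0,-0.5],[40,0,1.9,0,0,0,-1],[40,0,2.9,0,0,0,-1.5]]])

```text
time: 21.22
tool_pos: [639.2, -49.1, 166.8]
tcp_rot: [-180.0, 0.1, 175.2]
ft_force: [-0.2, -1.8, -0.2]
finger_gap: 39.9
```

Emit:
carry_out(commands=[[[40,0,1,0,0,0,-0.5],[40,0,1.9,0,0,0,-1]]])

```text
time: 21.48
tool_pos: [639.1, -47.2, 166.5]
tcp_rot: [-180.0, 0.1, 176.2]
ft_force: [0.3, -3.1, 0.4]
finger_gap: 40.0
```

Emit:
carry_out(commands=[[[40,0,1,0,0,0,-0.5],[40,0,1.9,0,0,0,-1]]])

```text
time: 21.72
tool_pos: [639.1, -45.1, 166.4]
tcp_rot: [-180.0, 0.1, 177.2]
ft_force: [1.0, -4.6, 1.4]
finger_gap: 40.3
```

Emit:
carry_out(commands=[[[40,0,1,0,0,0,-0.5],[40,0,1.9,0,0,0,-1]]])

```text
time: 21.98
tool_pos: [639.1, -43.2, 166.3]
tcp_rot: [-180.0, 0.0, 178.2]
ft_force: [1.9, -4.7, 0.7]
finger_gap: 40.0
```

Emit:
carry_out(commands=[[[40,0,1,0,0,0,-0.5],[40,0,1.9,0,0,0,-1]]])

```text
time: 22.22
tool_pos: [638.7, -40.7, 165.9]
tcp_rot: [180.0, -0.0, 179.2]
ft_force: [1.8, -2.6, 0.3]
finger_gap: 39.9
```

Emit:
carry_out(commands=[[[40,0,1,0,0,0,-0.5],[40,0,1.9,0,0,0,-1]]])

```text
time: 22.48
tool_pos: [638.6, -38.9, 165.7]
tcp_rot: [180.0, -0.1, -179.8]
ft_force: [1.0, -1.0, -0.3]
finger_gap: 40.1
```

Emit:
carry_out(commands=[[[40,0,1,0,0,0,-0.5],[40,0,1.9,0,0,0,-1]]])

```text
time: 22.72
tool_pos: [638.7, -37.0, 166.0]
tcp_rot: [180.0, -0.0, -178.8]
ft_force: [0.2, 0.8, -0.3]
finger_gap: 40.0
```

Run:
```python
from h import *
snap("scene","scene4")
b=cv2.imread("pics/scene4.png")[150:240,260:380]
cv2.imwrite("pics/c4.png",cv2.resize(b,None,fx=5,fy=5,interpolation=cv2.INTER_CUBIC))
```

```text
(no output)
```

View pics/c4.png

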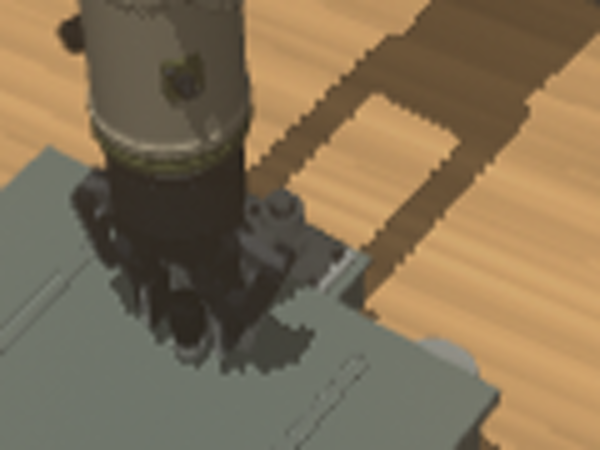

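The knob is visible between the fingers at crop (187,318), which is full-picture pixel (297,214).

Run:
```python
from h import *
for z in(158,162,167):
    p=onz("scene",297.4,213.6,z); d=p-[528.2,-39.7,z]; print(z,p,np.hypot(*d[:2]),np.radians(np.degrees(np.arctan2(d[1],d[0]))+94.86))
```

```text
158 [641.13947716 -37.25498613 158.        ] 112.9659399776878 1.67726483334104
162 [643.62946148 -35.44204153 162.        ] 115.50796849955876 1.6924905803316947
167 [646.74194186 -33.17586077 167.        ] 118.72133916695853 1.7106004078715837
```

Emit:
carry_out(commands=[[[40,0,1,0,0,0,-0.5],[40,0,1,0,0,0,-0.5]]])

```text
time: 23.02
tool_pos: [638.9, -36.3, 166.2]
tcp_rot: [180.0, -0.0, -178.3]
ft_force: [0.9, 0.2, -0.0]
finger_gap: 39.9
```

The knob's radius fits only its low height, and it has run about 8 mm ahead of the pushing pad, so it seems to have dropped. I'll press it gently to check that it stops against the horn.

Emit:
carry_out(commands=[[[40,0,1.5,0,0,0,-0.7],[40,0,3,0,0,0,-1.5],[40,0,4,0,0,0,-2]]])

```text
time: 23.4
tool_pos: [638.7, -32.3, 166.1]
tcp_rot: [180.0, -0.0, -176.3]
ft_force: [0.1, 0.5, -0.5]
finger_gap: 40.3
```

Emit:
carry_out(commands=[[[40,0,1,0,0,0,0],[40,0,2,0,0,0,0]]])

```text
time: 23.65
tool_pos: [638.7, -30.5, 166.2]
tcp_rot: [-180.0, 0.0, -176.3]
ft_force: [0.9, -1.6, -1.3]
finger_gap: 40.1
```

Emit:
carry_out(commands=[[[40,0,0.5,0,0,0,0],[40,0,1,0,0,0,0]]])

```text
time: 23.9
tool_pos: [638.7, -29.6, 166.2]
tcp_rot: [-180.0, 0.0, -176.3]
ft_force: [1.7, -2.6, -0.5]
finger_gap: 39.9
```

Emit:
carry_out(commands=[[[40,0,0.5,0,0,0,0],[40,0,1,0,0,0,0]]])

```text
time: 24.15
tool_pos: [638.7, -28.7, 166.3]
tcp_rot: [-180.0, 0.0, -176.3]
ft_force: [2.0, -2.0, -0.3]
finger_gap: 40.3
```

Emit:
carry_out(commands=[[[40,0,0.5,0,0,0,0],[40,0,1,0,0,0,0]]])

```text
time: 24.4
tool_pos: [638.7, -28.0, 166.3]
tcp_rot: [-179.9, 0.0, -176.3]
ft_force: [3.2, -5.5, -0.9]
finger_gap: 40.1
```

Emit:
carry_out(commands=[[[40,0,0.5,0,0,0,0],[40,0,1,0,0,0,0]]])

```text
time: 24.65
tool_pos: [638.7, -27.6, 166.4]
tcp_rot: [-179.9, 0.0, -176.4]
ft_force: [2.9, -7.5, -0.2]
finger_gap: 40.0
```

Emit:
carry_out(commands=[[[40,0,0.5,0,0,0,0],[40,0,1,0,0,0,0]]])

```text
time: 24.9
tool_pos: [638.7, -27.2, 166.4]
tcp_rot: [-179.8, 0.1, -176.4]
ft_force: [2.5, -11.4, -0.8]
finger_gap: 40.2
```

The force rises with almost no travel, so the handle is against the horn. I'll back off to centre the jaws, open them and lift clear.

Emit:
carry_out(commands=[[[40,0,-3,0,0,0,0],[45,0,-7,0,0,0,0],[55,0,-11,0,0,0,0],[55,0,-11,0,0,0,0],[55,0,-11,0,0,0,0]]])

```text
time: 25.52
tool_pos: [639.0, -36.3, 166.1]
tcp_rot: [180.0, -0.0, -176.3]
ft_force: [-0.4, -0.1, 0.0]
finger_gap: 54.9
```

Emit:
carry_out(commands=[[[55,0,0,-10,0,0,0],[55,0,0,-30,0,0,0],[55,0,0,-60,0,0,0],[55,0,0,-100,0,0,0],[55,0,0,-150,0,0,0]]])

```text
time: 26.15
tool_pos: [638.6, -36.3, 318.4]
tcp_rot: [-180.0, -0.0, -176.3]
ft_force: [0.9, -0.1, -0.3]
finger_gap: 55.1
```

Emit:
carry_out(commands=[[[55,50,0,0,0,0,0],[55,100,0,0,0,0,0],[55,150,0,0,0,0,0],[55,200,0,0,0,0,0],[55,200,0,0,0,0,0]]])

```text
time: 26.78
tool_pos: [437.3, -49.2, 318.2]
tcp_rot: [-179.9, 0.2, -176.4]
ft_force: [1.0, -0.5, 0.6]
finger_gap: 54.9
```

Run:
```python
from h import *
print(r.sense()["tool_pos"],r.sense()["ft_force"])
snap("scene","scene5");snap("top","top5")
a=cv2.imread("pics/top5.png")[100:250,230:430]; b=cv2.imread("pics/scene5.png")[140:290,200:400]
cv2.imwrite("pics/c5.png",cv2.resize(np.hstack([a,b]),None,fx=2,fy=2,interpolation=cv2.INTER_CUBIC))
b=b[20:100,60:160]
cv2.imwrite("pics/c6.png",cv2.resize(b,None,fx=6,fy=6,interpolation=cv2.INTER_CUBIC))
```

```text
[437.29453473 -49.22925739 318.20543305] [ 1.01947941 -0.49494239  0.61805106]
```

View pics/c5.png

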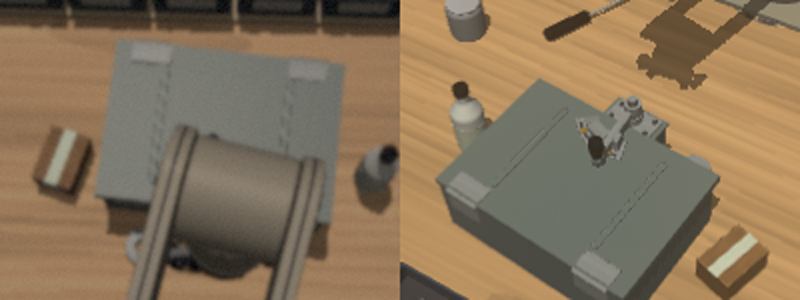

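View pics/c6.png

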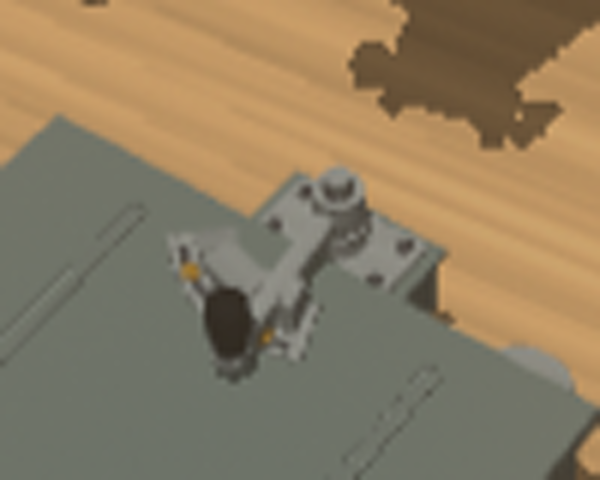

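The lid is shut and the handle lies over the keeper. The top view is blocked by the arm, so I'll move it aside and triangulate the knob height.

Emit:
carry_out(commands=[[[55,0,60,0,0,0,0],[55,0,120,0,0,0,0],[55,0,180,0,0,0,0],[55,0,240,0,0,0,0],[55,0,240,0,0,0,0]]])

```text
time: 27.5
tool_pos: [424.0, 194.8, 316.6]
tcp_rot: [179.9, 0.0, -176.0]
ft_force: [0.2, -0.3, 0.8]
finger_gap: 55.1
```

Run:
```python
from h import *
print(r.sense()["tool_pos"])
b0=snap("scene","scene6");a0=snap("top","top6")
a=cv2.imread("pics/top6.png")
cv2.imwrite("pics/c7.png",cv2.resize(a[110:250,260:440],None,fx=4,fy=4,interpolation=cv2.INTER_CUBIC))
def knob(im,u0,v0,w):
    g=cv2.cvtColor(im,cv2.COLOR_RGB2GRAY)[v0-w:v0+w,u0-w:u0+w]; m=(g<60).astype(np.uint8)
    n,l,s,c=cv2.connectedComponentsWithStats(m)
    return [(s[i,4],*(c[i]+[u0-w,v0-w])) for i in range(1,n) if s[i,4]>8]
u=proj("top",[[640,-36,158]])[0].round().astype(int);
for nm,im,q in(("top6",a0,u),("scene6",b0,(298,214)),("top0",None,(373,219)),("scene0",None,(292,171))):
    if im is None: im=cv2.imread(f"pics/{nm}.png")[:,:,::-1].copy()
    print(nm,q,knob(im,int(q[0]),int(q[1]),12))
```

```text
[424.0323674  194.79985128 316.63359249]
top6 [335 172] [(np.int32(54), np.float64(335.962962962963), np.float64(172.87037037037038))]
scene6 (298, 214) [(np.int32(72), np.float64(297.56944444444446), np.float64(213.125))]
top0 (373, 219) [(np.int32(260), np.float64(373.28846153846155), np.float64(212.96153846153845))]
scene0 (292, 171) [(np.int32(54), np.float64(291.6666666666667), np.float64(170.57407407407408))]
```

View pics/c7.png

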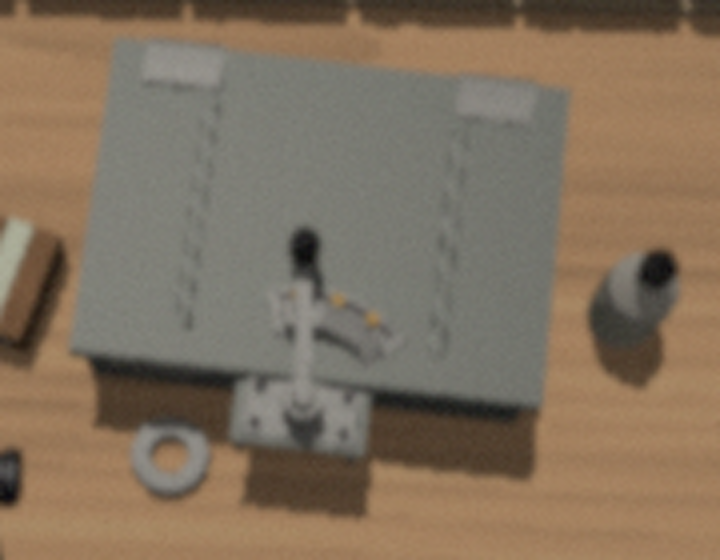

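The handle lies up against the horn at crop (285,310), past the ramp, with the lid shut and the bystanders in place. I'll do the height check and then hand in.

Run:
```python
from h import *
print(tri(("top",336,172.3),("scene",297.6,213.5)), "parked", tri(("top",373.5,219.2),("scene",291.8,170.8)))
# predicted scene pixel of the knob from the top ray, low vs. raised
for z in(158,167): print(z,proj("scene",[onz("top",336,172.3,z)]))
# parked bias
print(proj("scene",[onz("top",373.5,219.2,158)]))
# lid front corners in the top view, on the shut-top plane
for u,v in((72,352),(540,408)): p=onz("top",260+u/4,110+v/4,115); print(p, (p-[683.3,-53.4,118])@[.9964,-.0847,0])
```

```text
(array([639.33399942, -37.95848457, 156.01069118]), np.float64(0.2592491309999519)) parked (array([ 502.54817504, -146.3369207 ,  158.28270915]), np.float64(2.962288173168259))
158 [[297.59249193 212.95161454]]
167 [[297.95414153 210.49104162]]
[[290.87341352 170.77670353]]
[567.25009043 131.35940431 115.        ] -131.28125144474106
[ 534.97541429 -215.66742738  115.        ] -134.04656610253403
```

```bash
python3 -c "
from bench import r
print(r.sense()['time'],r.sense()['ft_force']); print(r.hand_in())"
```

```text
27.6 [ 0.16474393 -0.41258086 -0.0116302 ]
the job is handed in; nothing more can be done
None
```

The lid is shut, the latch handle sits down in the keeper's notch, and I handed the job in at 27.6 s; no verdict was reported.

- **Lid:** I pressed it down slowly with closed fingers, mostly at about 60 mm/s and slower at the end. It stopped at the expected height and I pressed it home with about 15 N. Later pictures show it shut.
- **Handle:** I pushed the knob round with loosely open jaws. It took 4 to 12 N on the ramp, dropped into the notch at about 1.68 rad, then met a dead stop at the horn when I pressed it with about 12 N. I let go, lifted clear and moved the arm aside.
- **Last checks:** Two-view triangulation puts the knob 156 mm above the bench. Lowest should be about 158 mm and on the ramp up to 167 mm, so it is down. The force reading is about zero. The carton, bearing and bottle look undisturbed; I did not measure their positions or recheck the other bystanders.
- **Small disagreements:** My first swing arc was centred about 8 mm off the spindle, and I corrected it part-way round. The lid's front edge measured 131 to 134 mm ahead of the chest point instead of 129 mm, which could be measurement error.

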